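# Lock out the fusing kiln and hold its sprung lid at the vent flag

## Robot

A 7-joint arm with a two-finger parallel gripper is mounted at the origin on the work surface. World frame = base frame: x ahead of the robot, y to its left, z up, the work surface at z = 0. Lengths are in m, angles in rad, forces in N, time in s.
With the tool pointing down it reaches from about 0.425 to 0.8 m from the base axis. Payload 8.3 kg.
Tool frame: the origin (TCP) lies at the very end of the fingers, on their centre line; the grasp point (between the pads) lies 19 mm behind it; z points along the fingers, y is the line along which they close (so a half turn about z gives the same grasp; the last joint's range is limited). The gripper opens to 85 mm and grips with 20 to 120 N. Pads are 22 mm wide; open, the fingers measure 114 mm over their backs; the gripper's body (76 mm by 85 mm) begins 54 mm behind the grasp point. The pads swing forward as they close: fully open they stand 13 mm farther back than shut.
Start: joints at [-1.166, 0.383, 0.016, 1.37, -0.006, 1.388, -0.046], TCP at [0.282, 0.558, 0.231] pointing down, gripper open.
Joint ranges: [-2.95, 2.95], [-0.25, 2.06], [-1.52, 1.56], [0.18, 2.33], [-1.44, 4.58], [0.02, 2.06], [-3.01, 3.01]. Speed limits (rad/s): [2.39, 2.39, 3.01, 3.01, 3.14, 3.14, 3.14].

## Interface

Orientations are given as a 3x3 rotation matrix whose columns are the frame's x, y, z axes.
In Python, from station import ctrl gives the robot as it stands.
- The arm moves only by the shell command python3 -m crank 'ROWS' [FORCE]. ROWS is JSON, a list of rows, each a list of 7 numbers: the shift along the tool's x, y, z in cm, then the turn, a rotation vector about the tool's x, y, z in rad, then the closure, from 0 (fully open) to 1 (shut). A call has 1 to 8 rows; each row shifts and turns the commanded pose from where the row before left it, along the tool's axes as they then stand; what a row does not reach is not made up. A row lasts 1/10 s, in which the tool goes at most 50 mm and 8.59 degrees, less where a joint would pass 70% of its speed; a pose out of reach is approached as far as the arm can. A call with a gripper value outside its range is refused whole. The fingers move at their own pace and stop on an object; FORCE is the grip in N (left out, the last holds). Time passes only in rows, so rows that do not move let the fingers close. It gives the time, the measured TCP pose, the force, the opening and the grip force at its end, in the units of the state.
- ctrl.sense(): the state, without advancing time (a new reading comes with each control period).
- ctrl.get_image(name): name is "scene" or "side" or "wrist"; returns (picture, depth): 400x640x3 uint8, red, green, blue; 400x640 float32, m along the optical axis (not along the pixel's ray), 0 where there is no reading.
- ctrl.get_calibration(name): a dict with "K" (3x3 intrinsics, pixels), "extrinsics" (4x4, takes a point from camera to world coordinates); the wrist camera has in their place "T_tool_cam" (4x4, takes a point from camera to tool coordinates, whose origin is the TCP and whose axes are the flange's). Camera axes: x right, y up, looking along -z (the intrinsics and any distortion apply to the point x, -y, -z); pixel columns grow to the right and rows downward; lengths in m; the calibration is good to about 2 mm. A picture is of the moment at which its call begins: read the wrist's pose just before it. get_calibration takes no time and is no camera call.
- ctrl.close_job(): hands the job in; it is judged then, once.
The state is a dict: "time_s": time; "joint_positions": joint angles; "dq": joint speeds; "joint_efforts": joint torques, N m; "tool_pos": TCP position; "tool_rot": TCP orientation; "ft_force": force on the tool from outside, world axes, zero at the start; "wrist_torque": the same for the moment, N m; "grip_width": opening from 0.0 (shut) to 1.0 (fully open); "grip_force": force on a finger pad.
Only numpy, scipy, OpenCV 4.12 (cv2) and the standard library are available. Lean on these libraries where they do the work, as an engineer would, in place of code of your own. Each camera call takes 0.05 s, during which the arm holds its last target. There are 200 camera calls.

## Task

Thread the blue lockout collar over the steel post on the orange control box so that it sits flat at the foot of the post, and let go of it. Only then take the kiln's sprung lid by its black bar handle and raise it until the red pointer on the lid is level with the yellow flag beside it, without swinging it well past the flag, and finish while still holding the lid there: it shuts if released, and nothing else may prop it. Leave the jar, the tub, the nippers and the flag as they are.

Things in the scene. Friction and masses are not known exactly. Their poses are not given: they have to be found in the camera images.
- collar: loose blue plastic lockout collar, a plain ring standing flat: outer diameter 44 mm, bore 26 mm, 30 mm high, about 40 g. Origin: centre of its underside, z up along the bore.
- control_box: fixed orange control box, 120 x 100 mm (x, y) and 50 mm high, with a small display on its -x side; a steel post 16 mm in diameter stands 45 mm up from the middle of its top (tip 95 mm above the table). Origin: centre of its underside.
- post_foot (a point): point on the axis of the post at its foot, level with the top of the control box; z points up the post.
- kiln: fixed small top-loading kiln, steel-jacketed, 250 x 250 mm and 115 mm high without its lid. Origin: centre of its underside; its x axis points from the handle side to the hinge side (away from the robot, give or take 15 degrees), z up.
- lid (a joint): angle of the kiln's lid in rad: 0 shut, growing as it is raised, 1.2 at its stop. Grey lid 250 x 250 x 30 mm, about 0.5 kg, hinged along the kiln's y axis on the far (+x) top edge. A spring and its weight shut it: raising it by the handle takes about 5 to 8 N. Always shut at the start.
- lid_hinge (a point): middle of the lid's hinge axis: in the kiln's frame 125 mm along x, 0 along y, 115 mm up. The axis runs along the kiln's y; the point turns with the lid.
- lid_handle (a point): middle of the lid's handle, a black round bar 14 mm in diameter and 110 mm long, parallel to the hinge, on two end posts; its centre line is 40 mm above the lid's top. With the lid shut it is 210 mm from the hinge towards the robot (kiln's -x) and 70 mm above the hinge axis; it rides on an arc about the hinge. Turns with the lid.
- lid_pointer (a point): outer end of the red pointer, a tab 16 x 16 mm in section that sticks out of the +y (left) side of the lid, near its front corner; with the lid shut 235 mm from the hinge axis towards the robot and 15 mm above it. Turns with the lid.
- flag (a joint): angle of the yellow flag arm in rad about the same hinge axis, on the same scale as the lid: the pointer is level with the flag when the lid's angle equals this one. Set between 0.30 and 0.60; stiff, not to be moved.
- flag_tip (a point): inner end of the yellow flag, a block 16 x 16 mm in section and 40 mm long (along the hinge axis) on a thin dark arm at the +y (left) side of the kiln, on the same radius as the pointer and 12 mm outward of it. Depending on its angle the flag stands 0.19 to 0.27 m above the table: pass over or around it. Turns with the flag arm.
- jar: bystander: closed jar with black cap and red label, 64 mm in diameter, 85 mm high. Origin: centre of its underside.
- tub: bystander: clear open tub 100 x 90 x 50 mm. Origin: centre of its underside.
- nippers: bystander: red-handled nippers lying flat, about 170 mm long along their x, 70 mm wide, 16 mm high. Origin: middle of their underside.
Not all that is in view belongs to the job. Several things look just like the collar: the one meant starts farthest to the robot's right. Several things look just like the control_box: the one meant starts farthest to the robot's left.

How it is judged:
On the way, in this order (a step that is already met when the one before it is completed fails the run):
1. the collar sits flat at the foot of the post, let go, the lid still shut (horizontal distance between collar and post_foot below 0.009 m and z of collar in the frame of post_foot between -0.005 and 0.005 m and angle between collar's own z axis and vertical below 0.12 rad and contact force between the fingers and collar below 0.1 N and value of joint lid below 0.06 rad), for 0.2 s.
2. the lid is held with its pointer level with the flag (angle between the x axis of lid_pointer and the x axis of flag_tip, either way round below 0.06 rad and contact force between the fingers and lid above 2 N), for 0.3 s.
At the end, for the whole second after the job is handed in: The fingers hold the lid (more than 2 N) still, within 0.06 rad (about 14 mm at the pointer) of the flag's angle, with no loose thing touching it; the collar sits flat around the foot of the post (within 5 mm of the box's top, tilted less than 0.12 rad), not touched by the fingers (all of step 2 and velocity of joint lid between -0.06 and 0.06 rad/s and contact force between each of lid, the fingers and collar below 0.1 N and contact force between lid and jar below 0.1 N and contact force between lid and tub below 0.1 N and contact force between lid and nippers below 0.1 N and horizontal distance between collar and post_foot below 0.009 m and z of collar in the frame of post_foot between -0.005 and 0.005 m and angle between collar's own z axis and vertical below 0.12 rad); the arm keeps its last pose, push and grip.
It fails at once if the lid is raised before the collar is down on the post (value of joint lid above 0.1 rad and (horizontal distance between collar and post_foot above 0.012 m or z of collar in the frame of post_foot above 0.01 m)).
It fails at once if the lid swings more than 30 mm past the flag (z of lid_pointer in the frame of flag_tip above 0.03 m).
It fails at once if the flag is shifted (distance of flag_tip from where it was at the start of the episode above 0.012 m).
It fails at once if a bystander is disturbed (distance of any of jar, tub, nippers from where it was at the start of the episode above 0.03 m).
It also fails if it takes over 58 s, if anything falls off the work surface, if the arm or the gripper's body presses on something with over 40 N, if the wrist force passes 120 N, or if a joint passes its speed limit or range.

## Working session

There is one attempt and no reset: what is moved stays moved. The work goes in short steps, Python scripts to look and compute and a shell command to move; the robot and the scene stay as the last step left them, time stands still between calls to the robot, and variables do not carry over. Pictures are saved under pics/ and viewed, at most 10 in all, crops included, and the job is handed in when it is done.

```bash
mkdir -p pics
cat > h.py <<'E'
import numpy as np, cv2
from station import ctrl
def grab(n):
    s=ctrl.sense(); im,d=ctrl.get_image(n); c=ctrl.get_calibration(n)
    if n=="wrist":
        T=np.eye(4); T[:3,:3]=s["tool_rot"]; T[:3,3]=s["tool_pos"]; T=T@np.array(c["T_tool_cam"])
    else: T=np.array(c["extrinsics"])
    return im,d,np.array(c["K"]),T,c
def pts(d,K,T):
    v,u=np.indices(d.shape)
    P=np.stack([(u-K[0,2])/K[0,0]*d,-(v-K[1,2])/K[1,1]*d,-d],-1)
    return P@T[:3,:3].T+T[:3,3]
def save(n,im): cv2.imwrite("pics/"+n,im[:,:,::-1])
E
python3 - <<'E'
from h import *
for n in("scene","side"):
    im,d,K,T,c=grab(n); save(n+"0.png",im); np.savez(n+"0.npz",im=im,d=d,K=K,T=T); print(n,K.tolist(),T.round(3).tolist(),[k for k in c],(d>0).mean())
s=ctrl.sense();print(s["tool_rot"],s["time_s"],s["ft_force"])
E
```

```text
scene [[375.18152710365143, 0.0, 318.38452225913977], [0.0, 375.18152710365143, 199.04438016566112], [0.0, 0.0, 1.0]] [[-0.83, -0.296, 0.472, 1.246], [0.557, -0.466, 0.688, 0.77], [0.016, 0.834, 0.551, 0.92], [0.0, 0.0, 0.0, 1.0]] ['K', 'extrinsics'] 0.987140625
side [[396.41115454420435, 0.0, 319.9290846607546], [0.0, 396.41115454420435, 203.57736497212005], [0.0, 0.0, 1.0]] [[-0.754, 0.496, -0.431, 0.004], [-0.657, -0.556, 0.51, 0.543], [0.013, 0.667, 0.745, 1.188], [0.0, 0.0, 0.0, 1.0]] ['K', 'extrinsics'] 0.9959921875
[[-8.92605324e-01  4.50838238e-01 -7.86380722e-04]
 [ 4.50838921e-01  8.92603802e-01 -1.64925455e-03]
 [-4.16205904e-05 -1.82666442e-03 -9.99998331e-01]] 0.1 [-0.17794372 -0.37960855  0.59387562]
```

View pics/scene0.png

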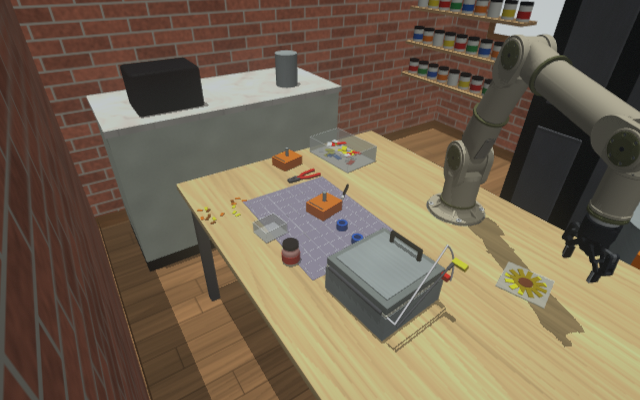

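View pics/side0.png

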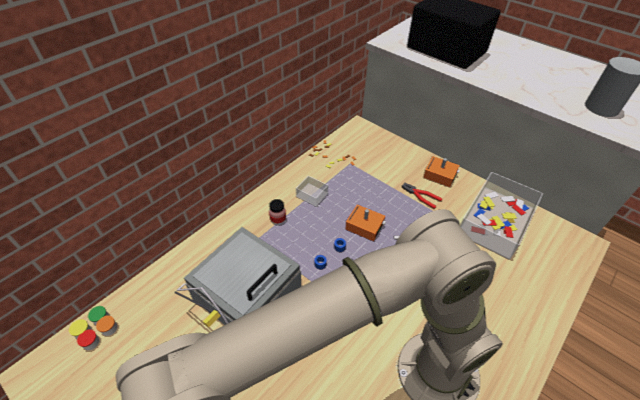

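Scene picture: collar candidates are at (342,225) and (357,239), box candidates at (324,206) and (287,160). In the side view the collars are at (340,244) and (320,261), and the boxes at (366,221) and (441,170). The kiln's handle is at scene (405,245), the flag at (460,265) and the pointer at (447,277).

```bash
cat > m.py <<'E'
from h import *
def blobs(im,P,mask,name,amin=15):
    n,l,st,ce=cv2.connectedComponentsWithStats(mask.astype(np.uint8))
    for i in range(1,n):
        if st[i,4]<amin: continue
        q=P[(l==i)]; 
        if not(-.9<np.median(q[:,0])<1.0 and abs(np.median(q[:,1]))<1 and np.median(q[:,2])>-.03): continue
        print(name,ce[i].round(),st[i,4],"med",np.median(q,0).round(3),"lo",np.percentile(q,3,axis=0).round(3),"hi",np.percentile(q,97,axis=0).round(3))
def masks(im):
    h,s,v=[x.astype(int) for x in cv2.split(cv2.cvtColor(im,cv2.COLOR_RGB2HSV))]
    return dict(blue=(h>105)&(h<128)&(s>140)&(v>40),orange=(h>5)&(h<14)&(s>190)&(v>90),yellow=(h>25)&(h<33)&(s>200)&(v>120),red=((h<4)|(h>174))&(s>170)&(v>90))
E
python3 - <<'E'
from m import *
for n in("scene","side"):
    z=np.load(n+"0.npz"); P=pts(z["d"],z["K"],z["T"]); print(n)
    for k,m in masks(z["im"]).items(): blobs(z["im"],P,m,k)
    # handle: dark points z .165-.2
    q=(P[...,2]>.168)&(P[...,2]<.20)&(P[...,0]>.3)&(P[...,0]<.8)&(z["im"].max(-1)<60)
    blobs(z["im"],P,q,"bar")
    top=(P[...,2]>.135)&(P[...,2]<.153)&(P[...,0]>.3)&(P[...,0]<1)&(abs(P[...,1])<.5)
    n_,l,st,ce=cv2.connectedComponentsWithStats(top.astype(np.uint8)); i=1+st[1:,4].argmax()
    r=cv2.minAreaRect(P[l==i][:,:2].astype(np.float32)); print("lid",r,np.median(P[l==i][:,2]))
E
```

```text
scene
blue [342. 223.] 33 med [ 0.493 -0.153  0.029] lo [ 0.482 -0.17   0.01 ] hi [ 0.516 -0.135  0.031]
blue [357. 237.] 34 med [ 0.503 -0.055  0.028] lo [ 0.484 -0.069  0.009] hi [ 0.522 -0.037  0.032]
red [308. 174.] 54 med [ 0.394 -0.562  0.013] lo [ 0.339 -0.604  0.006] hi [ 0.435 -0.545  0.018]
red [446. 276.] 20 med [0.486 0.331 0.137] lo [0.48  0.324 0.136] hi [0.492 0.339 0.139]
bar [407. 243.] 124 med [0.523 0.201 0.187] lo [0.518 0.137 0.169] hi [0.531 0.251 0.192]
lid ((0.6055211424827576, 0.1967296004295349), (0.2519160211086273, 0.25371962785720825), 4.174642086029053) 0.1471713171164506
side
blue [479. 211.] 46 med [ 0.187 -0.632  0.031] lo [ 0.173 -0.661  0.024] hi [ 0.204 -0.6    0.036]
blue [525. 207.] 20 med [ 0.061 -0.781  0.022] lo [ 0.052 -0.792  0.016] hi [ 0.069 -0.766  0.027]
blue [507. 223.] 23 med [ 0.08  -0.654  0.021] lo [ 0.07  -0.664  0.017] hi [ 0.089 -0.642  0.025]
blue [340. 244.] 115 med [ 0.493 -0.154  0.026] lo [ 0.477 -0.171  0.004] hi [ 0.512 -0.133  0.034]
blue [320. 261.] 120 med [ 0.498 -0.051  0.025] lo [ 0.482 -0.069  0.006] hi [ 0.518 -0.0
[... 315 characters left out ...]
ed [516. 207.] 75 med [ 0.085 -0.733  0.041] lo [ 0.054 -0.766  0.028] hi [ 0.118 -0.716  0.05 ]
red [276. 220.] 29 med [ 0.745 -0.075  0.032] lo [ 0.734 -0.086  0.017] hi [ 0.761 -0.068  0.045]
red [493. 223.] 19 med [ 0.121 -0.598  0.045] lo [ 0.112 -0.607  0.042] hi [ 0.127 -0.581  0.05 ]
red [508. 232.] 60 med [ 0.06  -0.609  0.028] lo [ 0.043 -0.629  0.023] hi [ 0.075 -0.592  0.033]
red [ 86. 338.] 221 med [0.838 0.62  0.035] lo [0.817 0.598 0.031] hi [0.859 0.641 0.038]
bar [261. 280.] 162 med [0.516 0.195 0.189] lo [0.51  0.134 0.17 ] hi [0.523 0.249 0.194]
lid ((0.6049003601074219, 0.19629386067390442), (0.2540120780467987, 0.25070005655288696), 4.288478374481201) 0.14775364445665884
```

Of the two collars on the mat, the one farther right is at y≈-0.153 (scene pixel (342,225)). Of the two boxes, the left one is at y≈-0.29 (scene pixel (324,206)). I'll turn the tool so its y axis lies along world x while rising, which leaves tool x along world y.

```bash
python3 -m crank '[[0,0,-1.5,0,0,0.138,0],[0,0,-1.5,0,0,0.138,0],[0,0,-1.5,0,0,0.138,0],[0,0,-1.5,0,0,0.138,0],[0,0,-1.5,0,0,0.138,0],[0,0,-1.5,0,0,0.138,0],[0,0,-1.5,0,0,0.138,0],[0,0,-1.5,0,0,0.138,0]]'
python3 -m crank '[[-4,2,0,0,0,0,0],[-4,2,0,0,0,0,0],[-4,2,0,0,0,0,0],[-4,2,0,0,0,0,0],[-4,2,0,0,0,0,0],[-4,2,0,0,0,0,0],[-4,2,0,0,0,0,0],[-4,2,0,0,0,0,0]]'
python3 -m crank '[[-4,0,0,0,0,0,0],[-4,0,0,0,0,0,0],[-4,0,0,0,0,0,0],[-4,0,0,0,0,0,0],[-4,0,0,0,0,0,0],[-4,0,0,0,0,0,0],[-4,0,0,0,0,0,0],[0,0,0,0,0,0,0]]'
python3 -c "
from h import *
print(np.array(ctrl.get_calibration('wrist')['T_tool_cam']).round(3).tolist(),ctrl.sense()['joint_positions'])"
```

```text
time_s: 0.9
tool_pos: [0.2816, 0.5577, 0.3513]
tool_rot: [[0.007, 1.0, -0.001], [1.0, -0.007, -0.001], [-0.001, -0.001, -1.0]]
ft_force: [-0.4, 0.6, 0.2]
grip_width: 1.0
grip_force: 0.0
time_s: 1.7
tool_pos: [0.4418, 0.2358, 0.3511]
tool_rot: [[0.001, 1.0, -0.0], [1.0, -0.001, -0.0], [-0.0, -0.0, -1.0]]
ft_force: [1.1, 0.4, -0.1]
grip_width: 0.997
grip_force: 0.0
time_s: 2.5
tool_pos: [0.4405, -0.0485, 0.3516]
tool_rot: [[0.011, 1.0, 0.001], [1.0, -0.011, -0.0], [-0.0, 0.001, -1.0]]
ft_force: [0.5, -0.6, -0.1]
grip_width: 1.0
grip_force: 0.0
[[0.0, 0.95, 0.313, 0.081], [1.0, -0.0, 0.0, 0.001], [0.0, 0.313, -0.95, -0.143], [0.0, 0.0, 0.0, 1.0]] [-0.67868722 -0.09158392  0.66808618  1.62921218  0.05676767  1.5835434
 -0.02238486]
```

```bash
cat > wm.py <<'E'
from m import *
import sys
im,d,K,T,c=grab("wrist"); P=pts(d,K,T); save(sys.argv[1],im); np.savez("w.npz",im=im,P=P)
for k,m in masks(im).items(): blobs(im,P,m,k,60)
def fit(sel,name):
    n,l,st,ce=cv2.connectedComponentsWithStats(sel.astype(np.uint8))
    for i in range(1,n):
        if st[i,4]<80: continue
        q=P[l==i]; (c,r)=cv2.minEnclosingCircle(q[:,:2].astype(np.float32)); b=cv2.minAreaRect(q[:,:2].astype(np.float32))
        print(name,ce[i].round(),st[i,4],"circ",np.round(c,4),round(r,4),"rect",np.round(b[0],4),np.round(b[1],3),round(b[2],1),"z",np.median(q[:,2]).round(4))
z=P[...,2]; b=masks(im)["blue"]
fit(b&(z>.025)&(z<.036),"collar_top")
fit((z>.043)&(z<.056),"boxtop"); fit((z>.088)&(z<.102),"posttip")
E
python3 wm.py w1.png
```

```text
blue [358. 157.] 283 med [ 0.503 -0.052  0.03 ] lo [ 0.484 -0.07   0.028] hi [ 0.52  -0.033  0.032]
blue [353. 221.] 252 med [ 0.498 -0.152  0.03 ] lo [ 0.48  -0.173  0.029] hi [ 0.515 -0.135  0.032]
collar_top [358. 157.] 282 circ [ 0.502  -0.0517] 0.0203 rect [ 0.5019 -0.0521] [0.038 0.039] 45.9 z 0.0301
collar_top [353. 221.] 252 circ [ 0.4978 -0.1541] 0.0206 rect [ 0.4974 -0.1538] [0.039 0.04 ] 0.1 z 0.0302
boxtop [ 38. 122.] 833 circ [ 0.0188 -0.0006] 0.0693 rect [ 0.0453 -0.0033] [0.138 0.057] 84.2 z 0.0526
boxtop [521. 185.] 298 circ [ 0.7616 -0.1011] 0.032 rect [ 0.7466 -0.0963] [0.064 0.032] 72.4 z 0.0505
boxtop [347. 300.] 3500 circ [ 0.4883 -0.2928] 0.076 rect [ 0.4885 -0.2931] [0.121 0.101] 11.9 z 0.0502
boxtop [508. 292.] 813 circ [ 0.7491 -0.2824] 0.0653 rect [ 0.7491 -0.2834] [0.101 0.091] 7.1 z 0.0486
posttip [354.  38.] 110 circ [0.486  0.0972] 0.0378 rect [0.4854 0.0972] [0.001 0.075] 4.7 z 0.0948
posttip [ 15. 135.] 787 circ [ 0.0391 -0.0109] 0.0561 rect [ 0.0536 -0.0154] [0.112 0.031] 73.0 z 0.0949
posttip [349. 320.] 91 circ [ 0.4885 -0.2929] 0.0082 rect [ 0.4883 -0.2926] [0.015 0.014] 25.7 z 0.0943
```

View pics/w1.png

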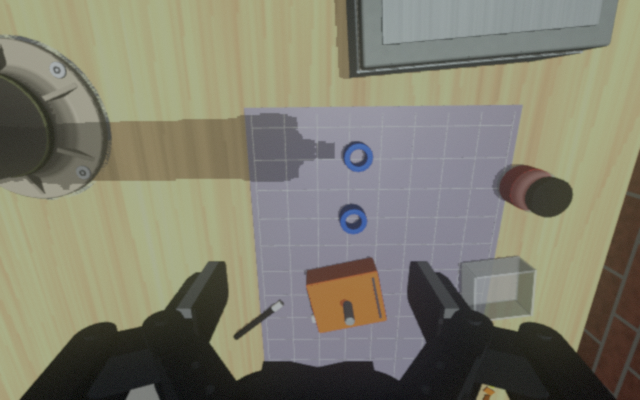

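The picture shows the rings at wrist pixels (358,157) and (353,221). The one at (353,221), nearest the box and farthest right, is the target at (0.4976,-0.154). The post is at (0.4885,-0.293), with the box top at (347,300). Next I'll move above the collar and take the close crop.

```bash
python3 -m crank '[[-2,1.1,2,0,0,0,0],[-2,1.1,3,0,0,0,0],[-2,1.1,3,0,0,0,0],[-2,1.1,3,0,0,0,0],[-2,1.1,3,0,0,0,0],[-0.5,0.2,1,0,0,0,0],[0,0,0,0,0,0,0],[0,0,0,0,0,0,0]]'
python3 wm.py w2.png | grep -v boxtop
python3 - <<'E'
import cv2
im=cv2.imread("pics/w2.png"); cv2.imwrite("pics/w2c.png",im[60:400,150:560])
E
```

```text
time_s: 3.35
tool_pos: [0.4985, -0.1462, 0.202]
tool_rot: [[-0.0, 1.0, 0.0], [1.0, 0.0, 0.0], [0.0, 0.0, -1.0]]
ft_force: [-0.3, -0.0, 1.1]
grip_width: 1.0
grip_force: 0.0
blue [321.  83.] 866 med [ 0.503 -0.051  0.03 ] lo [ 0.484 -0.071  0.029] hi [ 0.521 -0.034  0.031]
blue [314. 190.] 525 med [ 0.495 -0.158  0.03 ] lo [ 0.479 -0.173  0.029] hi [ 0.516 -0.136  0.031]
collar_top [321.  83.] 863 circ [ 0.5027 -0.0523] 0.0206 rect [ 0.5026 -0.0522] [0.04 0.04] 76.9 z 0.0301
collar_top [314. 190.] 525 circ [ 0.4978 -0.1548] 0.0206 rect [ 0.4977 -0.1546] [0.04 0.04] 11.2 z 0.0301
posttip [306. 339.] 218 circ [ 0.4889 -0.2931] 0.0083 rect [ 0.4886 -0.2926] [0.015 0.015] 0.3 z 0.0944
```

View pics/w2c.png

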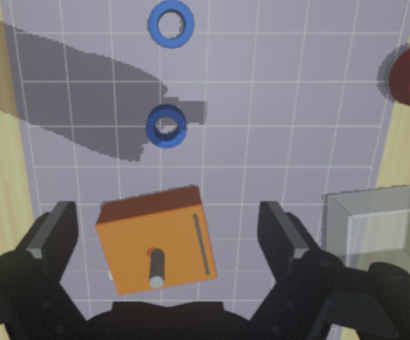

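The crop shows the target ring at full-frame (314,190), next to the box, with the second ring behind it at (321,83). The choice is confirmed, so I'll descend.

```bash
python3 -m crank '[[-0.85,-0.07,3,0,0,0,0],[0,0,3,0,0,0,0],[0,0,3,0,0,0,0],[0,0,3,0,0,0,0],[0,0,3,0,0,0,0],[0,0,2.5,0,0,0,0],[0,0,1.6,0,0,0,0],[0,0,0,0,0,0,0]]'
python3 -m crank '[[0,0,0.4,0,0,0,0],[0,0,0,0,0,0,0]]'
```

```text
time_s: 4.2
tool_pos: [0.4972, -0.154, 0.0097]
tool_rot: [[-0.001, 1.0, -0.001], [1.0, 0.001, 0.001], [0.001, -0.001, -1.0]]
ft_force: [0.1, 1.0, -0.2]
grip_width: 0.999
grip_force: 0.0
time_s: 4.4
tool_pos: [0.4985, -0.1554, 0.0075]
tool_rot: [[0.0, 1.0, 0.002], [1.0, -0.0, 0.0], [0.0, 0.002, -1.0]]
ft_force: [-0.0, -0.0, 0.6]
grip_width: 1.002
grip_force: 0.0
```

```bash
python3 -m crank '[[0,0,0,0,0,0,0.5],[0,0,0,0,0,0,0.7],[0,0,0,0,0,0,0.7],[0,0,0,0,0,0,0.7],[0,0,0,0,0,0,0.7],[0,0,0,0,0,0,0.7],[0,0,0,0,0,0,0.7]]' 30
python3 -m crank '[[0,0,-2,0,0,0,0.7],[0,0,-3,0,0,0,0.7],[0,0,-3,0,0,0,0.7],[0,0,-3,0,0,0,0.7],[0,0,-2,0,0,0,0.7],[0,0,0,0,0,0,0.7],[0,0,0,0,0,0,0.7]]'
```

```text
time_s: 5.1
tool_pos: [0.4978, -0.1559, 0.0069]
tool_rot: [[0.001, 1.0, 0.001], [1.0, -0.001, 0.0], [0.0, 0.001, -1.0]]
ft_force: [-2.0, 1.1, 5.7]
grip_width: 0.496
grip_force: 30.1
time_s: 5.8
tool_pos: [0.4975, -0.1557, 0.1363]
tool_rot: [[0.001, 1.0, 0.001], [1.0, -0.001, 0.0], [0.0, 0.001, -1.0]]
ft_force: [0.7, 0.4, -1.2]
grip_width: 0.497
grip_force: 31.0
```

```bash
python3 -m crank '[[-2,-0.2,0,0,0,0,0.7],[-3,-0.2,0,0,0,0,0.7],[-3,-0.2,0,0,0,0,0.7],[-3,-0.2,0,0,0,0,0.7],[-2.4,-0.1,0,0,0,0,0.7],[-0.4,0,0,0,0,0,0.7],[0,0,0,0,0,0,0.7],[0,0,0,0,0,0,0.7]]'
python3 wm.py w3.png | grep -v boxtop
python3 - <<'E'
from m import *
z=np.load("w.npz"); P=z["P"]; m=masks(z["im"])["blue"]
blobs(z["im"],P,m,"blueall",5)
q=P[m&(P[...,2]>.145)&(P[...,2]<.175)]; print("held",len(q)); 
if len(q): print(cv2.minEnclosingCircle(q[:,:2].astype(np.float32)),np.median(q,0))
s=[ctrl.sense()]; print(s[0]["tool_pos"])
im=z["im"]; save("w3c.png",cv2.resize(im[240:400,180:460],None,fx=2.5,fy=2.5))
E
```

```text
time_s: 6.6
tool_pos: [0.4882, -0.2924, 0.1353]
tool_rot: [[-0.0, 1.0, -0.001], [1.0, 0.0, 0.001], [0.001, -0.001, -1.0]]
ft_force: [-0.4, 0.5, -0.1]
grip_width: 0.495
grip_force: 31.0
blue [317. 287.] 3639 med [ 0.489 -0.29   0.158] lo [ 0.47  -0.31   0.157] hi [ 0.508 -0.272  0.159]
blueall [317. 287.] 3639 med [ 0.489 -0.29   0.158] lo [ 0.47  -0.31   0.157] hi [ 0.508 -0.272  0.159]
blueall [303. 302.] 5 med [ 0.483 -0.302  0.152] lo [ 0.482 -0.303  0.152] hi [ 0.483 -0.302  0.155]
blueall [308. 304.] 6 med [ 0.485 -0.304  0.153] lo [ 0.484 -0.304  0.151] hi [ 0.485 -0.303  0.154]
held 3691
((0.4889061748981476, -0.2913644313812256), 0.021522192284464836) [ 0.48908522 -0.29075171  0.15829441]
[ 0.48851093 -0.29219409  0.13556051]
```

View pics/w3c.png

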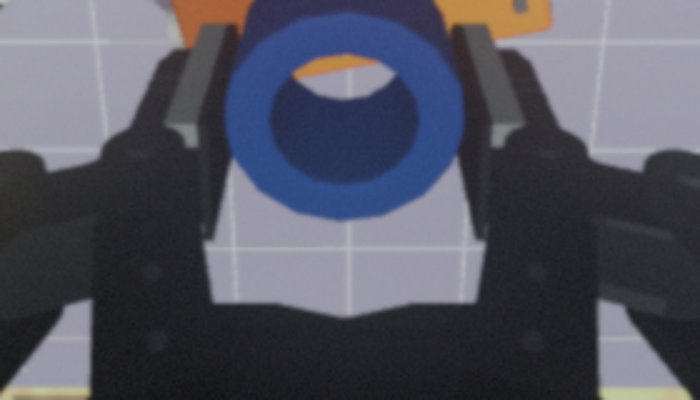

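The picture shows the collar held upright between the pads, centred at (0.4889,-0.2914). The post is 1.4 mm farther in -y. I'll correct for that and lower.

```bash
python3 -m crank '[[-0.14,0,1.5,0,0,0,0.7],[0,0,1.5,0,0,0,0.7],[0,0,1.5,0,0,0,0.7],[0,0,1,0,0,0,0.7],[0,0,0,0,0,0,0.7]]'
python3 -m crank '[[0,0,1,0,0,0,0.7],[0,0,0.8,0,0,0,0.7],[0,0,0.3,0,0,0,0.7],[0,0,0,0,0,0,0.7],[0,0,0,0,0,0,0.7]]'
```

```text
time_s: 7.15
tool_pos: [0.4871, -0.2944, 0.0791]
tool_rot: [[0.001, 1.0, -0.003], [1.0, -0.001, 0.001], [0.001, -0.003, -1.0]]
ft_force: [1.1, -0.1, 0.3]
grip_width: 0.5
grip_force: 31.0
time_s: 7.65
tool_pos: [0.4884, -0.2954, 0.0605]
tool_rot: [[0.001, 1.0, 0.0], [1.0, -0.001, -0.0], [-0.0, 0.0, -1.0]]
ft_force: [0.7, -0.4, -0.8]
grip_width: 0.497
grip_force: 31.0
```

```bash
python3 -m crank '[[0,0,0.15,0,0,0,0.7],[0,0,0.1,0,0,0,0.7],[0,0,0,0,0,0,0.7]]'
python3 -m crank '[[0,0,0,0,0,0,0.5],[0,0,0,0,0,0,0.3],[0,0,0,0,0,0,0],[0,0,0,0,0,0,0],[0,0,0,0,0,0,0],[0,0,0,0,0,0,0]]'
python3 -m crank '[[0,0,-1,0,0,0,0],[0,0,-2,0,0,0,0],[0,0,-3,0,0,0,0],[0,0,-4,0,0,0,0],[0,0,-4,0,0,0,0],[0,0,0,0,0,0,0]]'
python3 - <<'E'
from m import *
im,d,K,T,c=grab("wrist"); P=pts(d,K,T); b=masks(im)["blue"]
blobs(im,P,b,"blue",50)
q=P[b&(P[...,2]>.07)]; print(cv2.minEnclosingCircle(q[:,:2].astype(np.float32)))
A=np.c_[q[:,:2],np.ones(len(q))]; print(np.linalg.lstsq(A,q[:,2],rcond=None)[0])
q=P[(P[...,2]>.09)&(P[...,2]<.1)&(abs(P[...,0]-.489)<.02)&(abs(P[...,1]+.293)<.02)]; print("post",len(q),q.mean(0))
# kiln measures
for n in("scene","side"):
    z=np.load(n+"0.npz"); Q=pts(z["d"],z["K"],z["T"]); 
    q=Q[(Q[...,2]>.168)&(Q[...,2]<.20)&(Q[...,0]>.48)&(Q[...,0]<.57)&(Q[...,1]>.1)&(Q[...,1]<.28)&(z["im"].max(-1)<60)]
    q=q[q[:,2]>.183]; print(n,"bar line",cv2.fitLine(q[:,:2].astype(np.float32),cv2.DIST_HUBER,0,.01,.01).ravel(),q.min(0),q.max(0))
    h,s,v=[x.astype(int) for x in cv2.split(cv2.cvtColor(z["im"],cv2.COLOR_RGB2HSV))]
    blobs(z["im"],Q,(h>20)&(h<35)&(s>180)&(Q[...,2]>.12)&(v>60),"flag",8)
    blobs(z["im"],Q,((h<6)|(h>172))&(s>130)&(Q[...,2]>.1)&(v>40),"ptr",5)
E
```

```text
time_s: 7.95
tool_pos: [0.4883, -0.2952, 0.0578]
tool_rot: [[0.001, 1.0, 0.0], [1.0, -0.001, 0.0], [0.0, 0.0, -1.0]]
ft_force: [-0.1, -0.1, -0.4]
grip_width: 0.498
grip_force: 31.0
time_s: 8.55
tool_pos: [0.4882, -0.2953, 0.0578]
tool_rot: [[0.001, 1.0, -0.0], [1.0, -0.001, -0.0], [-0.0, -0.0, -1.0]]
ft_force: [0.5, -0.3, 0.0]
grip_width: 0.998
grip_force: 0.0
time_s: 9.15
tool_pos: [0.4903, -0.2975, 0.2043]
tool_rot: [[0.002, 1.0, 0.009], [1.0, -0.002, -0.004], [-0.004, 0.009, -1.0]]
ft_force: [0.5, -0.6, 0.4]
grip_width: 1.0
grip_force: 0.0
((0.49549251794815063, -0.2940778136253357), 0.01932012476027012)
[-0.10128485  0.02144977  0.13637186]
post 265 [ 0.48839787 -0.29283555  0.09451354]
scene bar line [ 0.08757345 -0.99615806  0.52572525  0.176757  ] [0.51668809 0.13590621 0.18308783] [0.53234797 0.25235846 0.19213898]
ptr [446. 277.] 40 med [0.491 0.332 0.136] lo [0.48  0.323 0.125] hi [0.552 0.361 0.206]
side bar line [ 0.07172056 -0.9974248   0.51647913  0.19397749] [0.50876935 0.13217523 0.18346296] [0.52576885 0.25092986 0.19591731]
```

```bash
python3 -m crank '[[0,0,0,0,0,0,0],[0,0,0,0,0,0,0]]' | head -3
python3 - <<'E'
from m import *
im,d,K,T,c=grab("wrist"); P=pts(d,K,T)
h,s,v=[x.astype(int) for x in cv2.split(cv2.cvtColor(im,cv2.COLOR_RGB2HSV))]
near=(abs(P[...,0]-.489)<.04)&(abs(P[...,1]+.293)<.04)&(P[...,2]>.06)&(P[...,2]<.088)
b=near&(h>100)&(h<130)&(s>90); blobs(im,P,b,"col",10)
q=P[b&(P[...,2]>.072)]
if len(q)>10: print(len(q),cv2.minEnclosingCircle(q[:,:2].astype(np.float32)),cv2.minAreaRect(q[:,:2].astype(np.float32)),np.percentile(q[:,2],[2,50,98]))
save("w4c.png",cv2.resize(im[200:400,180:460],None,fx=2,fy=2))
z=np.load("scene0.npz"); save("kc.png",cv2.resize(z["im"][215:335,310:490],None,fx=4,fy=4,interpolation=cv2.INTER_CUBIC))
E
```

```text
time_s: 9.4
tool_pos: [0.4877, -0.2948, 0.1968]
tool_rot: [[0.001, 1.0, -0.002], [1.0, -0.001, 0.001], [0.001, -0.002, -1.0]]
col [318. 195.] 1046 med [ 0.489 -0.292  0.08 ] lo [ 0.47  -0.312  0.079] hi [ 0.507 -0.275  0.081]
1046 ((0.4891589283943176, -0.2938132584095001), 0.021451685577630997) ((0.4889122247695923, -0.2935343384742737), (0.04122351109981537, 0.04064624011516571), 77.21747589111328) [0.07848056 0.07998722 0.08139695]
```

View pics/w4c.png

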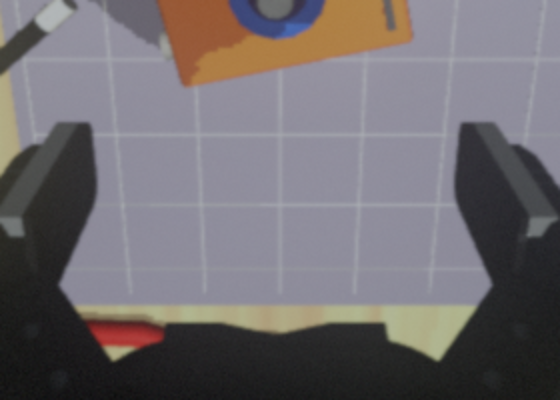

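View pics/kc.png

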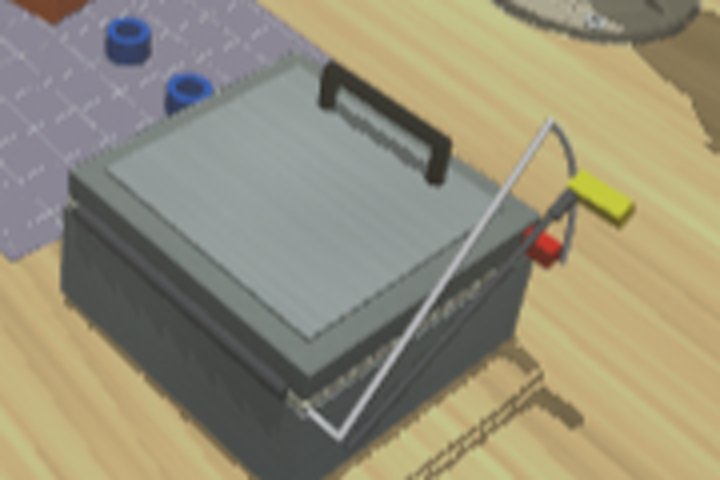

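The collar sits flat on the post: its top is at z=0.080 and it is centred to about 1 mm (w4c ring at the top). In the kiln crop the yellow flag is at full-frame scene ≈(460,265), the red pointer at ≈(446,277), and the bar runs (392,236)–(421,256). Next I'll measure the flag angle.

```bash
cat > k.py <<'E'
from m import *
yaw=np.deg2rad(4.4); R=np.array([[np.cos(yaw),-np.sin(yaw)],[np.sin(yaw),np.cos(yaw)]]); C=np.array([.605,.1965])
def kil(q):
    return np.c_[(q[:,:2]-C)@R,q[:,2]]
def meas(im,P,tag):
    h,s,v=[x.astype(int) for x in cv2.split(cv2.cvtColor(im,cv2.COLOR_RGB2HSV))]
    k=kil(P.reshape(-1,3)).reshape(P.shape)
    reg=(k[...,1]>.12)&(k[...,1]<.23)&(k[...,0]>-.2)&(k[...,0]<.0)&(k[...,2]>.1)&(k[...,2]<.3)
    for nm,m in(("flag",(h>22)&(h<36)&(s>130)),("ptr",((h<6)|(h>172))&(s>130))):
        q=k[reg&m]
        if len(q)<5: print(tag,nm,"none"); continue
        c=np.median(q,0); e=(np.percentile(q,5,axis=0)+np.percentile(q,95,axis=0))/2
        a=[np.arctan2(p[2]-.115,.125-p[0])-.0638 for p in(c,e)]
        print(tag,nm,len(q),c.round(3),q.min(0).round(3),q.max(0).round(3),"ang",np.round(a,3),"r",np.hypot(c[2]-.115,.125-c[0]).round(3))
if __name__=="__main__":
    import sys
    for n in("scene","side"):
        if len(sys.argv)>1: im,d,K,T,c=grab(n)
        else: z=np.load(n+"0.npz"); im,d,K,T=[z[x] for x in("im","d","K","T")]
        meas(im,pts(d,K,T),n)
E
python3 k.py; python3 -c "
from h import *
c=np.array([.605,.1965]);x=np.array([np.cos(.0768),np.sin(.0768)])
print('hinge',c+.125*x,'handle',c-.085*x)"
```

```text
scene flag 113 [-0.077  0.186  0.232] [-0.089  0.158  0.22 ] [-0.069  0.203  0.24 ] ang [0.461 0.451] r 0.234
scene ptr 41 [-0.104  0.143  0.136] [-0.115  0.126  0.123] [-0.04   0.168  0.206] ang [0.029 0.012] r 0.23
side flag 138 [-0.086  0.183  0.233] [-0.093  0.162  0.22 ] [-0.072  0.202  0.239] ang [0.445 0.445] r 0.242
side ptr none
hinge [0.72963154 0.20609057] handle [0.52025055 0.18997842]
```

Flag angle is about 0.44 rad. With the lid shut the bar's centre is at (0.520,0.190,0.185), and at 0.44 rad it has moved +50 mm along kiln x and +83 mm up. I'll move over the handle.

```bash
python3 -m crank '[[0,0,-3,0,0,0,0],[0,0,-4,0,0,0,0],[0,0,-4,0,0,0,0],[2,0,-2,0,0,0,0],[4,0.2,0,0,0,0,0],[4,0.2,0,0,0,0,0],[4,0.2,0,0,0,0,0],[4,0.2,0,0,0,0,0]]' | head -2
python3 -m crank '[[4,0.4,0,0,0,0,0],[4,0.4,0,0,0,0,0],[4,0.4,0,0,0,0,0],[4,0.4,0,0,0,0,0],[4,0.4,0,0,0,0,0],[4,0.4,0,0,0,0,0],[4,0,0,0,0,0,0],[2,0,0,0,0,-0.077,0]]' | head -2
python3 -m crank '[[0,0,0,0,0,0,0],[0,0,0,0,0,0,0]]'
python3 - <<'E'
from k import *
im,d,K,T,c=grab("wrist"); P=pts(d,K,T); k=kil(P.reshape(-1,3)).reshape(P.shape)
m=(k[...,2]>.17)&(k[...,2]<.2)&(abs(k[...,0]+.085)<.03)&(abs(k[...,1])<.07)
q=P[m]; print(len(q)); q=q[q[:,2]>.186]; print(len(q),q.mean(0),cv2.minAreaRect(q[:,:2].astype(np.float32)),q[:,2].max(),cv2.fitLine(q[:,:2].astype(np.float32),cv2.DIST_HUBER,0,.01,.01).ravel())
E
```

```text
time_s: 10.25
tool_pos: [0.496, -0.1136, 0.327]
time_s: 11.05
tool_pos: [0.5196, 0.1893, 0.326]
time_s: 11.25
tool_pos: [0.5205, 0.1845, 0.3268]
tool_rot: [[-0.076, 0.997, -0.002], [0.997, 0.076, -0.002], [-0.002, -0.002, -1.0]]
ft_force: [1.0, -1.4, -0.2]
grip_width: 0.999
grip_force: 0.0
1862
1820 [0.52003451 0.19412833 0.19031952] ((0.5206159353256226, 0.1897887885570526), (0.013244951143860817, 0.12178129702806473), 3.912818670272827) 0.1936975861314883 [ 0.07066157 -0.99750036  0.5200345   0.19412832]
```

```bash
python3 -m crank '[[0.5,0,2,0,0,0,0],[0,0,3,0,0,0,0],[0,0,3,0,0,0,0],[0,0,3,0,0,0,0],[0,0,2.5,0,0,0,0],[0,0,1.7,0,0,0,0],[0,0,1,0,0,0,0],[0,0,0,0,0,0,0]]'
python3 -m crank '[[0,0,0,0,0,0,0.6],[0,0,0,0,0,0,0.8],[0,0,0,0,0,0,1],[0,0,0,0,0,0,1],[0,0,0,0,0,0,1],[0,0,0,0,0,0,1],[0,0,0,0,0,0,1],[0,0,0,0,0,0,1]]' 70
```

```text
time_s: 12.1
tool_pos: [0.5199, 0.1883, 0.1648]
tool_rot: [[-0.074, 0.997, -0.002], [0.997, 0.074, -0.001], [-0.001, -0.002, -1.0]]
ft_force: [0.5, 0.3, -0.2]
grip_width: 1.002
grip_force: 0.0
time_s: 12.9
tool_pos: [0.5192, 0.1898, 0.166]
tool_rot: [[-0.076, 0.997, -0.002], [0.997, 0.076, 0.0], [0.0, -0.002, -1.0]]
ft_force: [-6.3, -2.2, 6.8]
grip_width: 0.14
grip_force: 68.2
```

Gripped the bar (opening about 12 mm). I'll raise along the arc to θ≈0.30 and check.

```bash
python3 -m crank '[[0,0.37,-1.04,0,0,0,1],[0,0.43,-1.02,0,0,0,1],[0,0.48,-1.0,0,0,0,1],[0,0.52,-0.97,0,0,0,1],[0,0.58,-0.95,0,0,0,1],[0,0.62,-0.91,0,0,0,1],[0,0,0,0,0,0,1],[0,0,0,0,0,0,1]]'
python3 k.py live
```

```text
time_s: 13.7
tool_pos: [0.5477, 0.1918, 0.2251]
tool_rot: [[-0.076, 0.997, -0.006], [0.997, 0.076, -0.001], [-0.0, -0.007, -1.0]]
ft_force: [-17.6, -2.4, 5.5]
grip_width: 0.133
grip_force: 68.6
scene flag 113 [-0.077  0.185  0.233] [-0.089  0.158  0.219] [-0.07   0.203  0.239] ang [0.464 0.45 ] r 0.234
scene ptr 50 [-0.093  0.137  0.202] [-0.103  0.125  0.193] [-0.086  0.148  0.207] ang [0.315 0.306] r 0.235
side flag 136 [-0.087  0.182  0.232] [-0.093  0.162  0.221] [-0.071  0.201  0.24 ] ang [0.443 0.444] r 0.242
side ptr 84 [-0.1    0.136  0.202] [-0.105  0.122  0.11 ] [-0.068  0.15   0.208] ang [0.305 0.3  ] r 0.242
```

```bash
python3 -m crank '[[0,0.67,-0.89,0,0,0,1],[0,0.71,-0.85,0,0,0,1],[0,0.6,-0.65,0,0,0,1],[0,0,0,0,0,0,1],[0,0,0,0,0,0,1],[0,0,0,0,0,0,1],[0,0,0,0,0,0,1]]'
python3 k.py live
```

```text
time_s: 14.5
tool_pos: [0.567, 0.1933, 0.2499]
tool_rot: [[-0.077, 0.997, -0.007], [0.997, 0.077, 0.0], [0.001, -0.007, -1.0]]
ft_force: [-22.4, -3.5, 11.1]
grip_width: 0.139
grip_force: 68.9
scene flag 113 [-0.077  0.185  0.232] [-0.089  0.159  0.218] [-0.07   0.204  0.238] ang [0.463 0.451] r 0.233
scene ptr 46 [-0.079  0.142  0.232] [-0.089  0.13   0.224] [-0.026  0.159  0.284] ang [0.458 0.454] r 0.235
side flag 133 [-0.086  0.182  0.233] [-0.093  0.161  0.22 ] [-0.071  0.202  0.241] ang [0.445 0.445] r 0.242
side ptr 88 [-0.087  0.136  0.231] [-0.093  0.123  0.22 ] [-0.073  0.149  0.238] ang [0.439 0.439] r 0.242
```

Pointer and flag agree to within about 0.006 rad in both views. I'll hold briefly, check it's steady, and hand in.

```bash
python3 -m crank '[[0,0,0,0,0,0,1],[0,0,0,0,0,0,1],[0,0,0,0,0,0,1],[0,0,0,0,0,0,1],[0,0,0,0,0,0,1]]'
python3 - <<'E'
from k import *
for n in("scene","side"):
    im,d,K,T,c=grab(n); P=pts(d,K,T); meas(im,P,n); m=masks(im)["blue"]&(abs(P[...,0]-.489)<.06)&(abs(P[...,1]+.293)<.06); blobs(im,P,m,n+" collar",8)
print(ctrl.close_job())
E
```

```text
time_s: 15.1
tool_pos: [0.567, 0.1933, 0.25]
tool_rot: [[-0.077, 0.997, -0.007], [0.997, 0.077, 0.0], [0.001, -0.007, -1.0]]
ft_force: [-22.3, -3.7, 11.9]
grip_width: 0.134
grip_force: 68.9
scene flag 112 [-0.078  0.185  0.232] [-0.088  0.158  0.221] [-0.069  0.203  0.238] ang [0.46 0.45] r 0.234
scene ptr 46 [-0.079  0.141  0.232] [-0.088  0.131  0.223] [-0.025  0.16   0.286] ang [0.455 0.457] r 0.235
scene collar [324. 196.] 15 med [ 0.495 -0.286  0.077] lo [ 0.472 -0.307  0.076] hi [ 0.507 -0.275  0.08 ]
side flag 138 [-0.087  0.183  0.233] [-0.094  0.161  0.221] [-0.071  0.202  0.241] ang [0.444 0.445] r 0.242
side ptr 89 [-0.087  0.137  0.231] [-0.093  0.124  0.22 ] [-0.073  0.149  0.239] ang [0.438 0.438] r 0.241
the job is handed in; nothing more can be done
None
```

The collar sits flat at the foot of the post and released, and the job was handed in at about 15 s with the lid still gripped and its pointer within about 0.01 rad of the flag; no verdict came back.

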